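# Screw down the battery cover of the food-bank scale

## Robot

A 6-joint arm with a two-finger parallel gripper is mounted at the origin on the work surface. World frame = base frame: x ahead of the robot, y to its left, z up, the work surface at z = 0. Lengths are in m, angles in degrees, forces in N, time in s.
With the tool pointing down it reaches from about 0.25 to 0.725 m from the base axis. Payload 9.7 kg.
Tool frame: the origin (TCP) lies at the very end of the fingers, on their centre line; the grasp point (between the pads) lies 19 mm behind it (bot.hold_point_z is the distance from the TCP to the grasp point, in m); z points along the fingers, y is the line along which they close (so a half turn about z gives the same grasp; the last joint's range is limited). The gripper opens to 85 mm and grips with 20 to 120 N. Pads are 22 mm wide; open, the fingers measure 114 mm over their backs; the gripper's body (76 mm by 85 mm) begins 54 mm behind the grasp point. The pads swing forward as they close: fully open they stand 13 mm farther back than shut.
Start: joints at [-65.145, 4.979, 10.078, 95.1, 0, 90], TCP at [0.231, -0.499, 0.231] pointing down, gripper open.
Joint ranges: [-179.16, 179.16], [-48.56, 103.87], [-65.8, 70.77], [-126.05, 130.52], [-82.76, 87.17], [-180, 180]. Speed limits (degrees/s): [127.2, 127.2, 147.25, 180, 180, 180].

## Interface

Orientations are given as [roll, pitch, yaw] about the fixed x, y, z axes, in that order (R = Rz(yaw) Ry(pitch) Rx(roll)).
In Python, from workcell import bot gives the robot as it stands.
- The arm moves only by the tool play_rows, never from a script. Its argument "targets" is a list of rows, each an object with "grip": the closure in counts, from 0 (fully open) to 255 (shut); "linear": the shift along the world's x, y, z in cm, a list of three; "delta_rot": the turn, a rotation vector about the world's x, y, z in rad, a list of three. A call has 1 to 10 rows; each row is the pose to reach, as a shift and turn from the pose commanded when the call began; what a row does not reach only later rows make up. A row lasts 1/10 s, in which the tool goes at most 50 mm and 8.59 degrees, less where a joint would pass 70% of its speed; a pose out of reach is approached as far as the arm can. A call with a gripper value outside its range is refused whole. The fingers move at their own pace and stop on an object; "force" is the grip in N (left out, the last holds). Time passes only in rows, so rows that repeat a pose let the fingers close. It gives the time, the measured TCP pose, the force, the opening and the grip force at its end, in the units of the state.
- bot.get_obs(): the state, without advancing time (a new reading comes with each control period).
- bot.camera(name): name is "scene" or "top" or "wrist"; returns a dict with "color" (480x640x3 uint8, red, green, blue), "range_z" (480x640 float32, m along the optical axis (not along the pixel's ray), 0 where there is no reading), "fov_y" (degrees; the focal length in pixels is half the picture's height over the tangent of half this angle, whatever the lens; pixels are square), "cx", "cy" (the principal point, pixels), "world_to_cam" (4x4, takes a point from world to camera coordinates). Camera axes: x right, y up, looking along -z (the intrinsics and any distortion apply to the point x, -y, -z); pixel columns grow to the right and rows downward; lengths in m; the calibration is good to about 2 mm. The wrist camera is an equidistant fisheye: a pixel r from the principal point sees the ray r / f radians off the axis. A picture is of the moment at which its call begins.
- bot.job_done(): hands the job in; it is judged then, once.
Trained networks look in a picture, given as the dict that the camera call returned (one of the last four; its "shot" number tells which), for a name from the list of things; names that differ only in an ending like _2 or _b are one class to them, and where a whole thing is asked for, a point or a joint stands for the part that bears it (a point fixed in the world has none). Each returns a list of dicts, best first, with "conf" (0 to 1); they miss things now and then, are a little off and sometimes report something else, mostly with a low value. They report only what shows in the picture. A call takes as long as a camera call.
- bot.search_frame(picture, target): "box" ([left, top, right, bottom] in pixels, round what is visible of it).
- bot.trace(picture, target): "pixels" (480x640 bool, what is visible of it) and "box" ([left, top, right, bottom] in pixels, round what is visible of it).
- bot.pinpoint(picture, target): "pixel" ([column, row] in pixels: a listed point, or the origin of a listed thing).
The state is a dict: "time": time; "q": joint angles; "qd": joint speeds; "joint_efforts": joint torques, N m; "ee_pos": TCP position; "tcp_rot": TCP orientation; "wrist_force": force on the tool from outside, world axes, zero at the start; "torque": the same for the moment, N m; "opening": finger opening in m; "grasp_force": force on a finger pad.
Only numpy, scipy, OpenCV 4.12 (cv2) and the standard library are available. Lean on these libraries where they do the work, as an engineer would, in place of code of your own. Each camera call takes 0.05 s, during which the arm holds its last target. There are 200 camera calls.

## Task

The parcel scale has new batteries, but the brass screw of its white battery cover is still loose: take the flat-bladed screwdriver with the orange handle from the wooden stand, find the slot and, keeping the bit pressed well into it but never so hard that the cover's soft gasket is crushed, turn the screw clockwise until it stops fully home. Then put the screwdriver back upright in its free hole in the stand and let go. Leave the groceries and the blue screwdriver alone.

Things in the scene. Friction and masses are not known exactly. Their poses are not given: they have to be found in the camera images.
- driver: orange-handled flat screwdriver, loose, about 90 g, 139 mm long, standing bit down in the stand. Origin: middle of the bit's tip; z runs from the tip up to the handle. Blade 10 mm wide along its y, 2.4 mm thick along its x, 12 mm long; then an 8 mm round shaft; the handle is a square bar 26 x 26 mm, flats facing its x and y, from 63 to 139 mm above the tip (grip it 95 to 110 mm above the tip)
- cross_driver: the blue-handled screwdriver, a bystander of the same shape and size but for a round tip, upright in the other hole of the stand. Origin at its tip
- stand: fixed wooden block 60 (x) x 150 (y) x 70 mm high, origin at the centre of its underside, z up. Two upright through holes, 15 mm wide with a 3 mm chamfer, 80 mm apart along its y. A driver in a hole rests on its handle's underside, with its tip 7 mm above the table
- hole_a (a point): the centre of the mouth of one hole in the stand's top, at y = -40 mm on the stand. The orange driver starts in one hole and the blue in the other, either way round
- hole_b (a point): the centre of the mouth of the other hole, at y = +40 mm on the stand
- scale: fixed bench scale, z up; origin on the table plane straight below the screw's axis. The battery cover is a white plate 90 (x) x 110 (y) mm round the screw, its top 66 mm above the table, on the front deck; the steel pan (top 70 mm above the table) lies beyond it, 75 to 285 mm along the scale's x
- screw_top (a point): centre of the top of the brass screw head (24 mm across); it sinks with screw and cover but does not turn with the screw: its axes are those of the scale, z up. The head rises 3 to 5.5 mm above the cover at the start, 1.4 mm when home. The straight slot is centred on the axis and closed at both ends: 13 mm long, 3.4 mm wide, 4.5 mm deep
- cover_top (a point): point on the screw's axis at the height of the cover's top; axes as the scale's. Which way the slot points is not measured: at the start it lies within 0.65 rad either way of this y axis and is to be found by sight or by feel (the pressed blade drops in when it lines up). The blade has up to 0.1 rad of play either way in the slot
- screw (a joint): how far the screw has sunk into the cover, m (positive down): 0 to 0.0024 at the start, 0.0041 fully home, where it stops hard. It sinks 1.8 mm per radian of clockwise turn (seen from above), 0.95 to 2.3 rad in all, so the bit has to follow it down. Turning takes about 0.1 N m; pushing alone does not turn it
- cover (a joint): how far the cover is pressed down on its soft gasket, m (positive down): about 0.0003 at rest, springing back, 8 N per mm. A push of 4 to 8 N on the screw is right; beyond 0.0017 (a push of about 11 N) the gasket is crushed
- sauce_jar: the sauce jar (red, green lid), 72 mm across, 140 mm tall; a bystander, origin at the centre of its underside
- mayo_jar: the white jar with blue lid, 72 mm across, 140 mm tall; a bystander, origin at the centre of its underside
- tin: the food tin standing on the scale's steel pan, 74 mm across, 100 mm tall; a bystander, origin at the centre of its underside
- juice_carton: the blue drinks carton, 70 x 70 x 200 mm tall; a bystander, origin at the centre of its underside
- tea_box: the red box, 80 x 130 x 110 mm tall; a bystander, origin at the centre of its underside
- cereal_box: the blue cereal box lying flat, 160 x 240 x 60 mm thick; a bystander, origin at the centre of its underside

How it is judged:
By the outcome, as a careful person would: the job done as asked, in the order asked, and still so for the second after the job is handed in, with the robot touching nothing.
It also fails if it takes over 72 s, if anything falls off the work surface, if the arm or the gripper's body presses on something with over 40 N, if the wrist force passes 120 N, or if a joint passes its speed limit or range.

## Working session

There is one attempt and no reset: what is moved stays moved. The work goes in short steps, Python scripts to look and compute and a tool call to move; the robot and the scene stay as the last step left them, time stands still between calls to the robot, and variables do not carry over. Pictures are saved under pics/ and viewed, at most 10 in all, crops included, and the job is handed in when it is done.

Besides the shell and the picture viewer there is one more tool, called after "Emit:" in YAML: its name, and indented under it one key for each argument. play_rows: Moves the arm, as the interface text tells. Its arguments: {"type":"object","properties":{"targets":{"type":"array","items":{"type":"object","properties":{"grip":{"type":"number"},"linear":{"type":"array","items":{"type":"number"}},"delta_rot":{"type":"array","items":{"type":"number"}}}}},"force":{"type":"number"}},"required":["targets"]}

```bash
mkdir -p pics
cat > h.py <<'E'
import numpy as np, cv2
from workcell import bot
def f_of(c): return 240/np.tan(np.radians(c["fov_y"])/2)
def ray(c,px,fish=False):
    f=f_of(c); u=(px[0]-c["cx"])/f; v=(px[1]-c["cy"])/f
    if fish:
        r=np.hypot(u,v); s=np.sin(r)/r if r>1e-9 else 1
        d=np.array([u*s,-v*s,-np.cos(r)])
    else: d=np.array([u,-v,-1.])
    T=np.linalg.inv(c["world_to_cam"]); return T[:3,3],T[:3,:3]@d
def at_z(c,px,z,fish=False):
    o,d=ray(c,px,fish); return o+d*(z-o[2])/d[2]
def cloud(c,mask):
    v,u=np.nonzero(mask&(c["range_z"]>0)); z=c["range_z"][v,u]; f=f_of(c)
    P=np.stack([(u-c["cx"])/f*z,-(v-c["cy"])/f*z,-z,np.ones_like(z)])
    return (np.linalg.inv(c["world_to_cam"])@P)[:3].T
def save(c,n,crop=None,k=1):
    im=c["color"][...,::-1]
    if crop: im=im[crop[1]:crop[3],crop[0]:crop[2]]
    cv2.imwrite(f"pics/{n}.png",cv2.resize(im,None,fx=k,fy=k,interpolation=cv2.INTER_CUBIC))
E
python3 - <<'E'
from h import *
s=bot.camera("scene");t=bot.camera("top")
cv2.imwrite("pics/a.png",cv2.resize(np.hstack([s["color"],t["color"]])[...,::-1],(800,300),interpolation=cv2.INTER_AREA)); save(t,"top")
np.set_printoptions(precision=4,suppress=True)
for n,c in(("scene",s),("top",t)):
    print(n,c["fov_y"],np.linalg.inv(c["world_to_cam"])[:3,3])
    for k in["driver","cross_driver","stand","scale"]:
        for r in bot.trace(c,k)[:1]:
            P=cloud(c,r["pixels"]); print(k,round(r["conf"],2),r["box"],np.median(P,0),P.min(0),P.max(0))
    for k,z in[("hole_a",.07),("hole_b",.07),("screw_top",.07),("cover_top",.066),("stand",0),("scale",0)]:
        for r in bot.pinpoint(c,k)[:2]: print(k,round(r["conf"],2),r["pixel"],at_z(c,r["pixel"],z))
E
```

```text
scene 50.27602299536122 [1.4158 0.1752 0.6685]
driver 0.85 [399.7, 216.9, 418.0, 257.9] [0.4924 0.1262 0.1172] [0.4728 0.1104 0.0745] [0.501  0.1404 0.1483]
cross_driver 0.85 [437.9, 225.1, 459.4, 265.0] [0.5055 0.2045 0.1169] [0.4821 0.1916 0.0714] [0.5104 0.2176 0.1483]
stand 0.75 [385.7, 245.8, 464.6, 302.7] [0.5124 0.169  0.0523] [ 0.3305  0.0746 -0.0037] [0.6983 0.2522 0.1417]
scale 0.68 [184.3, 220.3, 371.6, 360.9] [ 0.6874 -0.0829  0.065 ] [ 0.3205 -0.3056 -0.0021] [0.7848 0.0468 0.1704]
hole_a 0.86 [408.4, 256.2] [0.4934 0.1302 0.07  ]
hole_a 0.59 [444.1, 257.6] [0.4777 0.2032 0.07  ]
hole_b 0.86 [408.4, 256.2] [0.4934 0.1302 0.07  ]
hole_b 0.59 [444.1, 257.6] [0.4777 0.2032 0.07  ]
screw_top 0.66 [402.5, 354.6] [0.7876 0.1549 0.07  ]
screw_top 0.44 [502.1, 371.3] [0.781  0.3103 0.07  ]
cover_top 0.94 [288.3, 232.6] [ 0.466  -0.1454  0.066 ]
stand 0.87 [425.2, 286.3] [0.4937 0.1737 0.    ]
scale 0.86 [292.3, 257.1] [ 0.4656 -0.137   0.    ]
top 56.245525836964525 [ 0.3766 -0.0842  1.0234]
driver 0.73 [301.8, 156.8, 339.0, 202.0] [ 0.6458 -0.1022  0.1683] [ 0.62   -0.1424  0.0
[... 247 characters left out ...]
673 0.1449]
scale 0.62 [333.6, 268.7, 345.2, 277.9] [ 0.465  -0.1415  0.0695] [ 0.454  -0.1523  0.0583] [ 0.4765 -0.1306  0.0732]
hole_a 0.91 [214.9, 269.8] [0.4756 0.122  0.07  ]
hole_a 0.85 [177.6, 259.6] [0.4985 0.2015 0.07  ]
hole_b 0.91 [214.9, 269.8] [0.4756 0.122  0.07  ]
hole_b 0.85 [177.6, 259.6] [0.4985 0.2015 0.07  ]
screw_top 0.67 [342.5, 273.5] [ 0.4637 -0.1488  0.07  ]
screw_top 0.53 [463.7, 342.7] [ 0.3153 -0.3984  0.07  ]
cover_top 0.95 [337.5, 273.5] [ 0.4642 -0.1384  0.066 ]
cover_top 0.64 [213.7, 265.4] [0.4854 0.1256 0.066 ]
stand 0.77 [199.7, 263.6] [0.4975 0.172  0.    ]
scale 0.93 [337.3, 275.6] [ 0.4654 -0.1415  0.    ]
scale 0.25 [215.3, 268.7] [0.4853 0.1363 0.    ]
```

View pics/a.png

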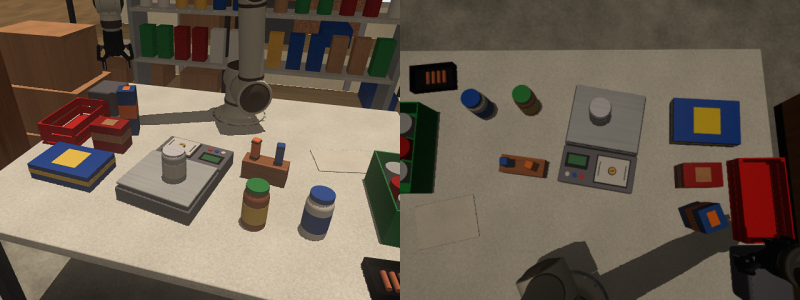

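View pics/top.png

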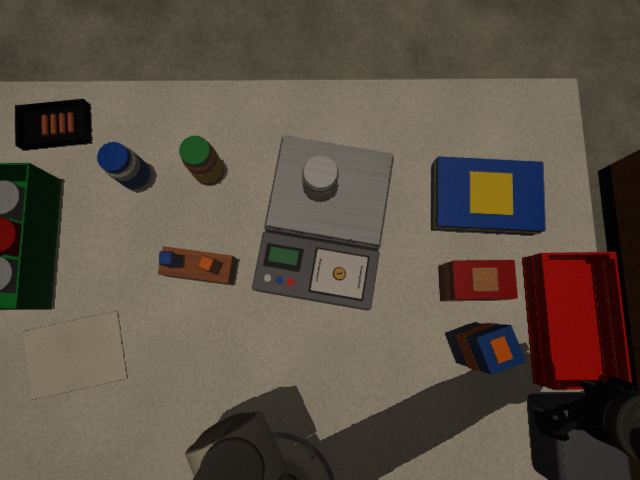

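The pictures show the orange driver in the stand at top-pixel (207,264), the blue one at (166,257), and the screw on the white plate at (339,273). I'll go above the screw first for a close look.

Emit:
play_rows:
  targets:
    - {"grip":0,"linear":[0,0,5]}
    - {"grip":0,"linear":[3,4,8]}
    - {"grip":0,"linear":[6,8,8]}
    - {"grip":0,"linear":[9,13,8]}
    - {"grip":0,"linear":[12,18,8]}
    - {"grip":0,"linear":[14,23,8]}
    - {"grip":0,"linear":[16,28,8]}
    - {"grip":0,"linear":[18,33,8]}
    - {"grip":0,"linear":[18,35,8]}
    - {"grip":0,"linear":[18,35,8]}

```text
validation failed for argument at $.ta...
```

Run:
```python
from h import *
np.set_printoptions(precision=4,suppress=True)
o=bot.get_obs();print(o["time"],o["ee_pos"],o["tcp_rot"],o["q"],o["wrist_force"],o["opening"])
c=bot.camera("wrist");save(c,"w1");T=np.linalg.inv(c["world_to_cam"]);print(c["fov_y"],f_of(c),T)
for k,z in[("screw_top",.07),("cover_top",.066)]:
    for r in bot.pinpoint(c,k)[:2]: print(k,round(r["conf"],2),r["pixel"],at_z(c,r["pixel"],z,True))
```

```text
1.1 [ 0.2312 -0.4991  0.2313] [-179.9988    0.0002   24.8512] [-65.1463   4.9791  10.0762  95.0983  -0.0002  90.0024] [ 0.0964  0.033  -0.0789] 0.0851017848523616
65.70646984690485 371.64829954431775 [[ 0.4202  0.8678  0.2652  0.2986]
 [-0.9074  0.4015  0.1238 -0.4663]
 [ 0.001  -0.2927  0.9562  0.374 ]
 [ 0.      0.      0.      1.    ]]
```

View pics/w1.png

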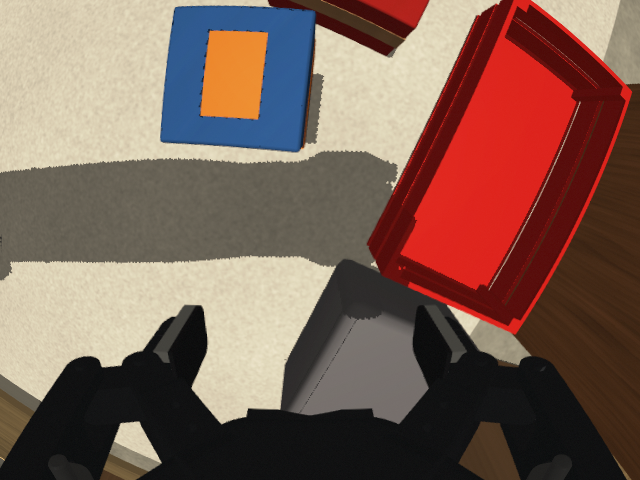

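The wrist camera (unmoved arm) shows the carton, red crate and both fingers. `delta_rot` is evidently required.

Emit:
play_rows:
  targets:
    - {"grip":0,"linear":[0,0,5],"delta_rot":[0,0,0]}
    - {"grip":0,"linear":[3,4,8],"delta_rot":[0,0,0]}
    - {"grip":0,"linear":[6,8,8],"delta_rot":[0,0,0]}
    - {"grip":0,"linear":[9,12,8],"delta_rot":[0,0,0]}
    - {"grip":0,"linear":[12,16,8],"delta_rot":[0,0,0]}
    - {"grip":0,"linear":[15,20,8],"delta_rot":[0,0,0]}
    - {"grip":0,"linear":[18,24,7],"delta_rot":[0,0,0]}
    - {"grip":0,"linear":[20,28,6],"delta_rot":[0,0,0]}
    - {"grip":0,"linear":[22,32,4],"delta_rot":[0,0,0]}
    - {"grip":0,"linear":[23,35,2],"delta_rot":[0,0,0]}

```text
time: 2.25
ee_pos: [0.4623, -0.1467, 0.2508]
tcp_rot: [180.0, -0.1, 24.9]
wrist_force: [0.8, -0.2, 0.1]
opening: 0.0853
grasp_force: 0.0
```

Run:
```python
from h import *
np.set_printoptions(precision=4,suppress=True)
o=bot.get_obs();print(o["time"],o["ee_pos"],o["tcp_rot"],o["q"],o["wrist_force"],o["opening"])
c=bot.camera("wrist");bot.camera("wrist");c=bot.camera("wrist");T=np.linalg.inv(c["world_to_cam"]);print(T[:3])
np.savez("w2.npz",**{k:c[k] for k in("color","range_z","fov_y","cx","cy","world_to_cam")})
for k,z in[("screw_top",.07),("cover_top",.066)]:
    for r in bot.pinpoint(c,k)[:2]: print(k,round(r["conf"],2),r["pixel"],at_z(c,r["pixel"],z,True))
r=bot.pinpoint(c,"screw_top")[0]["pixel"];x,y=map(int,r)
save(c,"w2",(max(x-80,0),max(y-60,0),x+80,y+60),5)
```

```text
2.25 [ 0.4623 -0.1467  0.2508] [179.9735  -0.0505  24.9342] [-17.6166  -3.4883   3.7051  97.1383   0.0146 137.4492] [ 0.7616 -0.1956  0.1335] 0.0852661907464161
[[ 0.4241  0.8651  0.2679  0.5292]
 [-0.9056  0.4059  0.1232 -0.1127]
 [-0.0021 -0.2948  0.9555  0.3911]]
screw_top 0.86 [304.7, 215.0] [ 0.461  -0.1391  0.07  ]
cover_top 0.61 [308.9, 212.2] [ 0.4641 -0.1418  0.066 ]
```

View pics/w2.png

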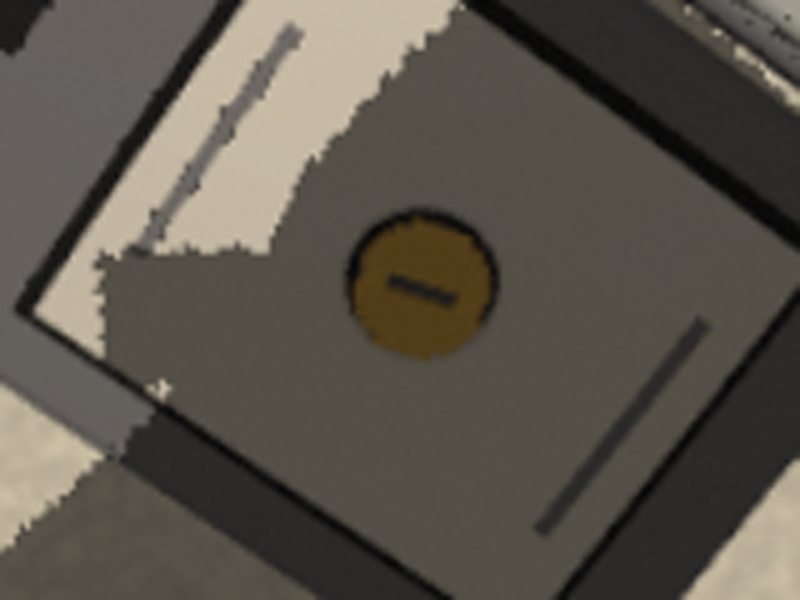

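The crop shows the brass head centred at crop (423,285) with the dark slot running from (388,280) to (457,300). I'll measure it, then go on to the driver.

Run:
```python
from h import *
np.set_printoptions(precision=4,suppress=True)
c=dict(np.load("w2.npz"));c={k:(v if v.ndim else float(v)) for k,v in c.items()}
im=c["color"].astype(int)
hsv=cv2.cvtColor(c["color"],cv2.COLOR_RGB2HSV)
sub=np.zeros((480,640),bool);sub[190:235,285:335]=1
br=sub&(hsv[...,1]>120)&(hsv[...,2]>50)
k=cv2.morphologyEx(br.astype(np.uint8),cv2.MORPH_CLOSE,np.ones((7,7)))
k=cv2.erode(k,np.ones((3,3)))>0
v,u=np.nonzero(k);print("head px",u.mean(),v.mean(),len(u))
w=np.where(k,np.clip(70-im.max(2),0,None),0);w=np.where(np.hypot(*(np.indices((480,640))-np.array([213,308.5])[:,None,None]))<10,w,0)
vs,us=np.nonzero(w);ws=w[vs,us].astype(float)
P=np.array([at_z(c,(a,b),.07,True)[:2] for a,b in zip(us,vs)])
m=np.average(P,axis=0,weights=ws);C=np.cov(P.T,aweights=ws);e,V=np.linalg.eigh(C);d=V[:,1];d*=np.sign(d[1])
print("slot",m,np.sqrt(e),"yaw of slot vs +y deg",np.degrees(np.arctan2(-d[0],d[1])),len(ws))
Q=[at_z(c,p,.07,True)[:2] for p in((301.6,211),(315.4,215))];dd=Q[0]-Q[1];print(np.mean(Q,0),np.degrees(np.arctan2(-dd[0],dd[1])),np.linalg.norm(dd))
print("head c",at_z(c,(u.mean(),v.mean()),.07,True))
# heights
def z(px):
    o,dr=ray(c,px,True);F=np.linalg.inv(c["world_to_cam"])[:3,:3];dc=F.T@dr;r=c["range_z"][int(px[1]),int(px[0])];return (o+dr*r/-dc[2])
for p in[(304,218),(310,220),(312,208),(308,222),(330,215),(280,215),(308,240),(308,190)]:print(p,z(p))
# cover edges: crop line (20,310)->(240,0) is along scale y? and (465,0)->(800,240)
for a,b in(((20,310),(240,0)),((465,0),(800,240)),((20,310),(445,600))):
    A,B=[at_z(c,(224+q[0]/5,155+q[1]/5),.066,True) for q in(a,b)];D=B-A;print(A,B,np.degrees(np.arctan2(D[1],D[0])))
```

```text
head px 307.97679324894517 212.45569620253164 474
slot [ 0.4641 -0.1407] [0.0008 0.0036] yaw of slot vs +y deg 6.27843873020463 58
[ 0.4641 -0.1414] 8.556765427395858 0.0127249533094304
head c [ 0.4643 -0.1408  0.07  ]
(304, 218) [ 0.4583 -0.1397  0.0704]
(310, 220) [ 0.4591 -0.1452  0.0712]
(312, 208) [ 0.4696 -0.1422  0.0706]
(308, 222) [ 0.4565 -0.1445  0.0704]
(330, 215) [ 0.4696 -0.1602  0.0648]
(280, 215) [ 0.4507 -0.1194  0.0658]
(308, 240) [ 0.4399 -0.1522  0.0649]
(308, 190) [ 0.482  -0.1325  0.0662]
[ 0.4291 -0.0767  0.066 ] [ 0.497  -0.0909  0.066 ] -11.843661279814432
[ 0.5134 -0.1265  0.066 ] [ 0.5008 -0.1993  0.066 ] -99.77786683371941
[ 0.4291 -0.0767  0.066 ] [ 0.411  -0.1709  0.066 ] -100.86546577148421
```

Emit:
play_rows:
  targets:
    - {"grip":0,"linear":[0,5,0],"delta_rot":[0,0,0]}
    - {"grip":0,"linear":[0,10,1],"delta_rot":[0,0,0]}
    - {"grip":0,"linear":[0,15,2],"delta_rot":[0,0,0]}
    - {"grip":0,"linear":[0,20,3],"delta_rot":[0,0,0]}
    - {"grip":0,"linear":[0,24,3],"delta_rot":[0,0,0]}
    - {"grip":0,"linear":[0,27,3],"delta_rot":[0,0,0]}
    - {"grip":0,"linear":[0,27,3],"delta_rot":[0,0,0]}
    - {"grip":0,"linear":[0,27,3],"delta_rot":[0,0,0]}

```text
time: 3.35
ee_pos: [0.4615, 0.1204, 0.2819]
tcp_rot: [180.0, -0.0, 24.9]
wrist_force: [0.6, -0.9, 0.6]
opening: 0.0858
grasp_force: 0.0
```

Run:
```python
from h import *
np.set_printoptions(precision=4,suppress=True)
o=bot.get_obs();print(o["time"],o["ee_pos"],o["tcp_rot"],o["q"],o["wrist_force"])
c=bot.camera("wrist");save(c,"w3")
np.savez("w3.npz",**{k:c[k] for k in("color","range_z","fov_y","cx","cy","world_to_cam")})
for k in("driver","cross_driver","stand"):
    for r in bot.trace(c,k)[:2]:print(k,round(r["conf"],2),r["box"])
for r in bot.pinpoint(c,"hole_a")[:2]: print(round(r["conf"],2),r["pixel"],at_z(c,r["pixel"],.07,True))
```

```text
3.35 [0.4615 0.1204 0.2819] [179.9735  -0.0378  24.8509] [ 14.6306  -3.6026   7.1072 100.6679  -0.0193 169.7797] [ 0.6415 -0.8783  0.6321]
driver 0.97 [291.4, 172.3, 335.5, 230.1]
cross_driver 0.63 [207.6, 125.1, 263.0, 168.3]
stand 0.72 [204.9, 102.7, 363.5, 229.8]
0.9 [245.8, 147.2] [0.4921 0.2026 0.07  ]
0.78 [315.9, 189.2] [0.4826 0.1245 0.07  ]
```

View pics/w3.png

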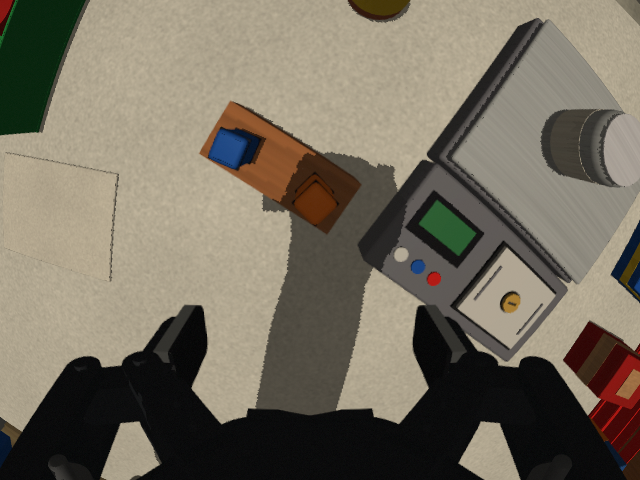

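The wrist view shows the orange handle at (316,200) and the blue one at (233,147) in the stand. Now the handle's position and yaw from depth.

```bash
cat >> h.py <<'E'
def fcloud(c,box):
    x0,y0,x1,y1=map(int,box);v,u=np.mgrid[y0:y1,x0:x1];v=v.ravel();u=u.ravel();z=c["range_z"][v,u].astype(float)
    f=f_of(c);a=(u-c["cx"])/f;b=(v-c["cy"])/f;r=np.hypot(a,b)+1e-9;t=np.tan(r)/r
    P=np.stack([a*t*z,-b*t*z,-z,np.ones_like(z)]);P=(np.linalg.inv(c["world_to_cam"])@P)[:3].T
    return P[z>0],u[z>0],v[z>0]
E
python3 - <<'E'
from h import *
np.set_printoptions(precision=4,suppress=True)
c=dict(np.load("w3.npz"));c={k:(v if v.ndim else float(v)) for k,v in c.items()}
for n,b in(("driver",(285,165,345,240)),("blue",(200,120,268,172))):
    P,u,v=fcloud(c,b);s=P[:,2]>.138
    r=cv2.minAreaRect(P[s,:2].astype(np.float32)*1000);print(n,s.sum(),np.median(P[s,2]),P[s,:2].mean(0),r)
P,u,v=fcloud(c,(195,95,370,240));s=(P[:,2]>.066)&(P[:,2]<.074)
s&=(c["color"][v,u,0]>c["color"][v,u,2].astype(int)+10)
r=cv2.minAreaRect(P[s,:2].astype(np.float32)*1000);print("stand",s.sum(),np.median(P[s,2]),r)
E
```

```text
driver 1140 0.14571648372370388 [0.4824 0.1266] ((481.3382568359375, 126.16448974609375), (27.090904235839844, 26.939701080322266), 68.40985870361328)
blue 1144 0.14555528498914563 [0.4938 0.2041] ((493.32574462890625, 205.04148864746094), (26.891489028930664, 26.647409439086914), 89.80880737304688)
stand 6527 0.0701148962034272 ((487.2628479003906, 165.57408142089844), (151.26116943359375, 60.965599060058594), 81.42100524902344)
```

Emit:
play_rows:
  targets:
    - {"grip":90,"linear":[2,0.5,0],"delta_rot":[0,0,0.14],"force":60}
    - {"grip":90,"linear":[2,0.5,0],"delta_rot":[0,0,0.28]}
    - {"grip":90,"linear":[2,0.5,0],"delta_rot":[0,0,0.42]}
    - {"grip":90,"linear":[2,0.5,0],"delta_rot":[0,0,0.56]}
    - {"grip":90,"linear":[2,0.5,0],"delta_rot":[0,0,0.7]}
    - {"grip":90,"linear":[2,0.5,0],"delta_rot":[0,0,0.84]}
    - {"grip":90,"linear":[2,0.5,0],"delta_rot":[0,0,0.98]}
    - {"grip":90,"linear":[2,0.5,0],"delta_rot":[0,0,1.12]}
    - {"grip":90,"linear":[2,0.5,0],"delta_rot":[0,0,1.26]}
    - {"grip":90,"linear":[2,0.5,0],"delta_rot":[0,0,1.4]}

```text
validation failed for argument at $.ta...
```

Emit:
play_rows:
  targets:
    - {"grip":90,"linear":[0,0,0],"delta_rot":[0,0,0.14]}
    - {"grip":90,"linear":[0,0,0],"delta_rot":[0,0,0.28]}
    - {"grip":90,"linear":[0,0,0],"delta_rot":[0,0,0.42]}
    - {"grip":90,"linear":[0,0,0],"delta_rot":[0,0,0.56]}
    - {"grip":90,"linear":[0,0,0],"delta_rot":[0,0,0.7]}
    - {"grip":90,"linear":[0,0,0],"delta_rot":[0,0,0.84]}
    - {"grip":90,"linear":[0,0,0],"delta_rot":[0,0,0.98]}
    - {"grip":90,"linear":[0,0,0],"delta_rot":[0,0,1.12]}
    - {"grip":90,"linear":[0,0,0],"delta_rot":[0,0,1.26]}
    - {"grip":90,"linear":[0,0,0],"delta_rot":[0,0,1.4]}

```text
time: 4.6
ee_pos: [0.4613, 0.1201, 0.2814]
tcp_rot: [180.0, 0.0, 105.3]
wrist_force: [0.6, 0.9, -0.8]
opening: 0.0554
grasp_force: 0.0
```

Emit:
play_rows:
  targets:
    - {"grip":90,"linear":[0,0,0],"delta_rot":[0,0,0.14]}
    - {"grip":90,"linear":[0,0,0],"delta_rot":[0,0,0.28]}
    - {"grip":90,"linear":[0,0,0],"delta_rot":[0,0,0.42]}
    - {"grip":90,"linear":[0,0,0],"delta_rot":[0,0,0.56]}
    - {"grip":90,"linear":[0,0,-3],"delta_rot":[0,0,0.7]}
    - {"grip":90,"linear":[0,0,-6],"delta_rot":[0,0,0.84]}
    - {"grip":90,"linear":[0,0,-8],"delta_rot":[0,0,0.98]}
    - {"grip":90,"linear":[0,0,-10],"delta_rot":[0,0,1.1]}
    - {"grip":90,"linear":[0,0,-11],"delta_rot":[0,0,1.1]}
    - {"grip":90,"linear":[0,0,-11],"delta_rot":[0,0,1.1]}

```text
time: 5.6
ee_pos: [0.4607, 0.1203, 0.1703]
tcp_rot: [-180.0, -0.1, 167.8]
wrist_force: [0.1, 0.4, 0.2]
opening: 0.0552
grasp_force: 0.0
```

Run:
```python
from h import *
np.set_printoptions(precision=4,suppress=True)
o=bot.get_obs();print(o["time"],o["ee_pos"],o["tcp_rot"],o["q"],o["opening"])
c=bot.camera("wrist");save(c,"w4")
print([ (r["conf"],r["box"]) for r in bot.trace(c,"driver")[:2]])
P,u,v=fcloud(c,(150,100,500,400));s=(P[:,2]>.139)&(P[:,2]<.152)&(np.hypot(P[:,0]-.481,P[:,1]-.126)<.025)
r=cv2.minAreaRect(P[s,:2].astype(np.float32)*1000);print(s.sum(),np.median(P[s,2]),r)
```

```text
5.6 [0.4607 0.1203 0.1703] [-179.9529   -0.0913  167.8415] [14.6376 -5.8314 -7.4242 88.51   -0.0008 26.7961] 0.05524081951658819
[(0.92, [299.8, 254.5, 354.1, 346.1]), (0.46, [268.8, 203.3, 480.4, 311.2])]
2304 0.14559244751320383 ((480.9810791015625, 126.33837890625), (26.438709259033203, 27.01853370666504), 69.75401306152344)
```

View pics/w4.png

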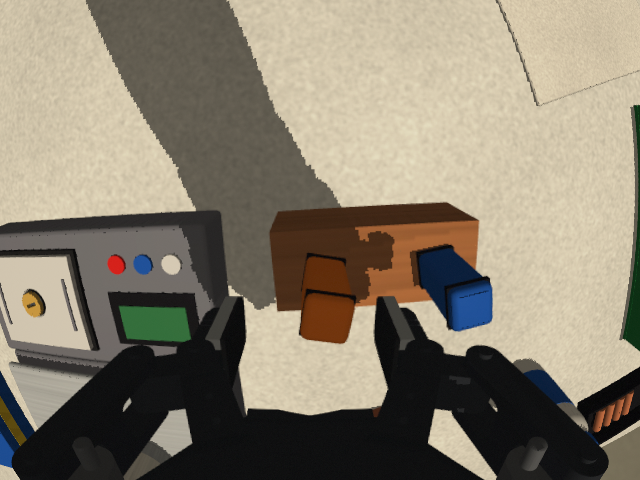

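The view shows the orange handle at (328,315) ahead of the fingers, with the blue at (470,305) and the screw at (33,303). `force` belongs at the top level, not inside a row. I'll finish the turn and alignment.

Emit:
play_rows:
  force: 60
  targets:
    - {"grip":90,"linear":[2,0.55,0],"delta_rot":[0,0,0.145]}
    - {"grip":90,"linear":[2,0.55,0],"delta_rot":[0,0,0.29]}
    - {"grip":90,"linear":[2,0.55,0],"delta_rot":[0,0,0.435]}
    - {"grip":90,"linear":[2,0.55,0],"delta_rot":[0,0,0.58]}
    - {"grip":90,"linear":[2,0.55,0],"delta_rot":[0,0,0.725]}
    - {"grip":90,"linear":[2,0.55,0],"delta_rot":[0,0,0.87]}
    - {"grip":90,"linear":[2,0.55,0],"delta_rot":[0,0,1.015]}
    - {"grip":90,"linear":[2,0.55,0],"delta_rot":[0,0,1.16]}
    - {"grip":90,"linear":[2,0.55,0],"delta_rot":[0,0,1.3]}
    - {"grip":90,"linear":[2,0.55,0],"delta_rot":[0,0,1.415]}

```text
time: 6.7
ee_pos: [0.4818, 0.1265, 0.1727]
tcp_rot: [-179.9, 0.1, -110.6]
wrist_force: [0.3, 0.4, -1.2]
opening: 0.0552
grasp_force: 0.0
```

Emit:
play_rows:
  targets:
    - {"grip":90,"linear":[0,0,-2],"delta_rot":[0,0,0]}
    - {"grip":90,"linear":[0,0,-4],"delta_rot":[0,0,0]}
    - {"grip":90,"linear":[0,0,-6],"delta_rot":[0,0,0]}
    - {"grip":90,"linear":[0,0,-7.7],"delta_rot":[0,0,0]}
    - {"grip":90,"linear":[0,0,-7.7],"delta_rot":[0,0,0]}

```text
time: 7.2
ee_pos: [0.4806, 0.1262, 0.0933]
tcp_rot: [179.9, -0.1, -110.9]
wrist_force: [0.1, 0.0, -1.2]
opening: 0.0551
grasp_force: 0.0
```

Emit:
play_rows:
  targets:
    - {"grip":220,"linear":[0,0,0],"delta_rot":[0,0,0]}
    - {"grip":220,"linear":[0,0,0],"delta_rot":[0,0,0]}
    - {"grip":220,"linear":[0,0,0],"delta_rot":[0,0,0]}
    - {"grip":220,"linear":[0,0,0],"delta_rot":[0,0,0]}
    - {"grip":220,"linear":[0,0,0],"delta_rot":[0,0,0]}
    - {"grip":220,"linear":[0,0,0],"delta_rot":[0,0,0]}

```text
time: 7.8
ee_pos: [0.482, 0.1267, 0.096]
tcp_rot: [-179.9, 0.1, -110.8]
wrist_force: [-0.3, -1.5, 6.6]
opening: 0.0255
grasp_force: 59.5
```

Emit:
play_rows:
  targets:
    - {"grip":220,"linear":[0,0,2],"delta_rot":[0,0,0]}
    - {"grip":220,"linear":[0,0,5],"delta_rot":[0,0,0]}
    - {"grip":220,"linear":[0,0,9],"delta_rot":[0,0,0]}
    - {"grip":220,"linear":[0,0,12],"delta_rot":[0,0,0]}
    - {"grip":220,"linear":[0,-4,13],"delta_rot":[0,0,0]}
    - {"grip":220,"linear":[0,-8,13],"delta_rot":[0,0,0]}
    - {"grip":220,"linear":[0,-12,13],"delta_rot":[0,0,0]}
    - {"grip":220,"linear":[0,-14,13],"delta_rot":[0,0,0]}
    - {"grip":220,"linear":[0,-14,13],"delta_rot":[0,0,0]}

```text
time: 8.7
ee_pos: [0.4812, -0.0157, 0.2249]
tcp_rot: [-179.9, -0.0, -111.0]
wrist_force: [-0.3, 0.6, -1.3]
opening: 0.0256
grasp_force: 59.1
```

Run:
```python
from h import *
np.set_printoptions(precision=4,suppress=True)
o=bot.get_obs();print(o["time"],o["ee_pos"],o["tcp_rot"],o["q"],o["opening"],o["grasp_force"],o["wrist_force"])
c=bot.camera("wrist");s=bot.camera("scene")
r=bot.trace(c,"driver")[:1]; print([(q["conf"],q["box"]) for q in r])
for n,p in(("w",c),("s",s)):
  for q in bot.pinpoint(p,"driver")[:1]:print(n,q["conf"],q["pixel"])
q=bot.pinpoint(c,"driver")[0]["pixel"];x,y=map(int,q);x0=max(x-60,0);y0=max(y-45,0);print(x0,y0)
save(c,"w5",(x0,y0,x0+120,y0+90),6)
```

```text
8.7 [ 0.4812 -0.0157  0.2249] [-179.9488   -0.0053 -111.0253] [ -1.8504  -4.5703  -0.2135  94.3101  -0.0218 -70.825 ] 0.02555321462821786 59.05835509300232 [-0.2532  0.566  -1.291 ]
[(0.63, [269.9, 242.4, 348.9, 408.2])]
w 0.61 [277.6, 82.6]
s 0.78 [342.5, 219.1]
217 37
```

View pics/w5.png

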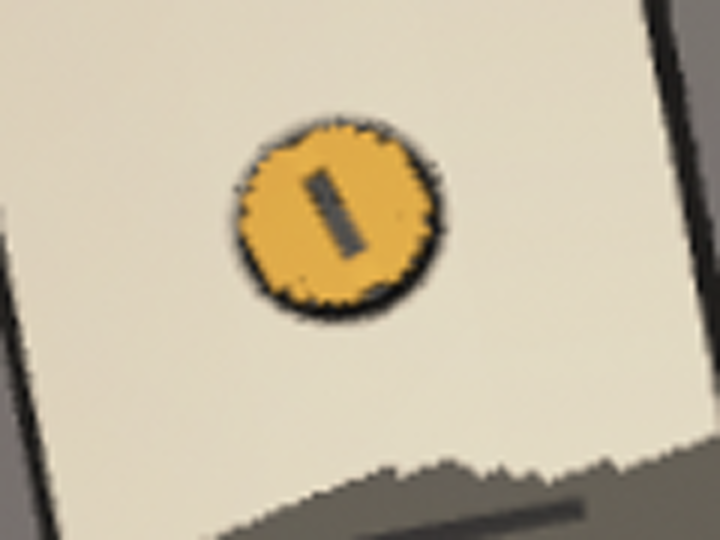

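That crop is actually a well-lit view of the screw (slot from crop (315,172) to (358,255)); the driver lies in box (270..349, 242..408). I'll take the slot again from it, and look at the blade.

Run:
```python
from h import *
np.set_printoptions(precision=4,suppress=True)
c=bot.camera("wrist");np.savez("w6.npz",**{k:c[k] for k in("color","range_z","fov_y","cx","cy","world_to_cam")})
A,B=[at_z(c,(217+a/6,37+b/6),.0705,True) for a,b in((315,172),(358,255))];d=A-B;d*=np.sign(d[1]);print(A,B,(A+B)/2,np.degrees(np.arctan2(d[1],d[0])),np.linalg.norm(d))
w=np.clip(130-c["color"].max(2).astype(int),0,None);w[:62]=0;w[83:]=0;w[:,:266]=0;w[:,281:]=0
v,u=np.nonzero(w);P=np.array([at_z(c,(a,b),.0705,True)[:2] for a,b in zip(u,v)]);ws=w[v,u]
e,V=np.linalg.eigh(np.cov(P.T,aweights=ws.astype(float)));d=V[:,1]*np.sign(V[1,1]);print("slot",np.average(P,axis=0,weights=ws),np.degrees(np.arctan2(d[1],d[0])),np.sqrt(e),len(u))
P,u,v=fcloud(c,(255,60,295,90));s=(c["color"][v,u,2]<100)&(c["color"][v,u,0]>150);print("head z",np.median(P[s,2]),P[s].mean(0)); s=(c["color"][v,u,2]>150);print("cover z",np.median(P[s,2]))
save(c,"w6",(230,180,390,300),5)
```

```text
[ 0.4646 -0.1436  0.0705] [ 0.4634 -0.1308  0.0705] [ 0.464  -0.1372  0.0705] 95.3401025784827 0.01286488773745126
slot [ 0.4637 -0.1388] 97.94885276578951 [0.0007 0.0058] 61
head z 0.07068394327836058 [ 0.4647 -0.1395  0.0703]
cover z 0.06592904047228204
```

View pics/w6.png

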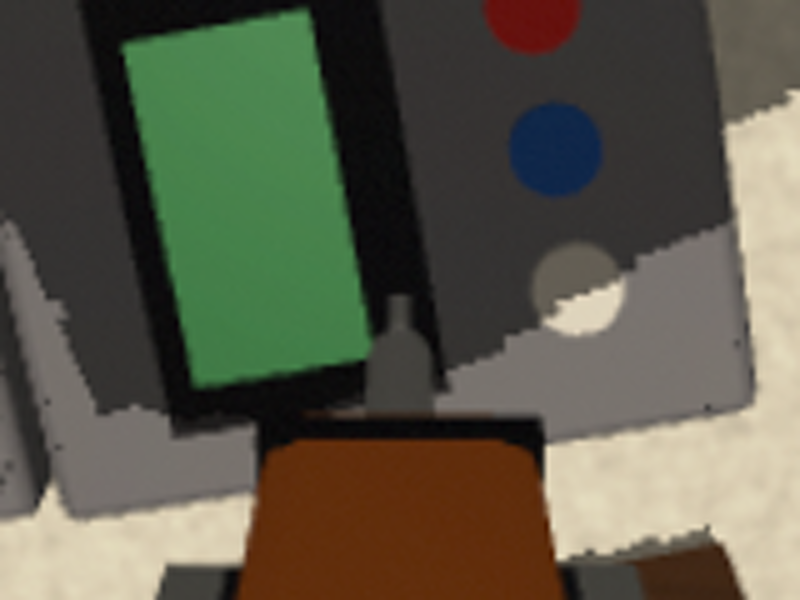

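The crop shows the blade edge-on to the camera: about 24 px wide at (400,310) against 66 px for the shaft. So the blade's width lies along tool x (69° now) and I need about +28° to match the slot at about 97°.

Emit:
play_rows:
  targets:
    - {"grip":220,"linear":[-0.5,-3,0],"delta_rot":[0,0,0.1]}
    - {"grip":220,"linear":[-1,-6,0],"delta_rot":[0,0,0.2]}
    - {"grip":220,"linear":[-1.5,-9,-1],"delta_rot":[0,0,0.3]}
    - {"grip":220,"linear":[-1.7,-12,-2],"delta_rot":[0,0,0.4]}
    - {"grip":220,"linear":[-1.7,-12.4,-3],"delta_rot":[0,0,0.49]}
    - {"grip":220,"linear":[-1.7,-12.4,-4],"delta_rot":[0,0,0.49]}
    - {"grip":220,"linear":[-1.7,-12.4,-4.5],"delta_rot":[0,0,0.49]}
    - {"grip":220,"linear":[-1.7,-12.4,-4.5],"delta_rot":[0,0,0.49]}
    - {"grip":220,"linear":[-1.7,-12.4,-4.5],"delta_rot":[0,0,0.49]}

```text
time: 9.95
ee_pos: [0.4644, -0.1369, 0.1796]
tcp_rot: [-180.0, -0.0, -82.8]
wrist_force: [0.0, -0.9, -1.4]
opening: 0.0251
grasp_force: 59.0
```

Run:
```python
from h import *
np.set_printoptions(precision=4,suppress=True)
c0=dict(np.load("w6.npz"));c0={k:(v if v.ndim else float(v)) for k,v in c0.items()}
print("tip earlier",at_z(c0,(310,239.4),.137,True),"vs TCP .4812 -.0157")
for i in range(3):
    o=bot.get_obs();print(o["time"],o["ee_pos"],o["tcp_rot"],o["wrist_force"],o["torque"]);c=bot.camera("wrist")
np.savez("w7.npz",**{k:c[k] for k in("color","range_z","fov_y","cx","cy","world_to_cam")})
save(c,"w7",(260,170,360,245),8)
```

```text
tip earlier [ 0.4784 -0.0177  0.137 ] vs TCP .4812 -.0157
9.95 [ 0.4644 -0.1369  0.1796] [-179.9834   -0.0046  -82.7574] [ 0.0087 -0.8521 -1.3719] [ 0.0301 -0.0005 -0.0055]
10.0 [ 0.4645 -0.137   0.1798] [-179.964    -0.0145  -82.7505] [ 0.4508 -0.2357 -0.7924] [-0.021   0.0192  0.0383]
10.05 [ 0.4645 -0.1371  0.1799] [-179.9556   -0.0185  -82.7465] [-0.103  -0.3285 -0.9965] [-0.0305  0.0595 -0.0294]
```

View pics/w7.png

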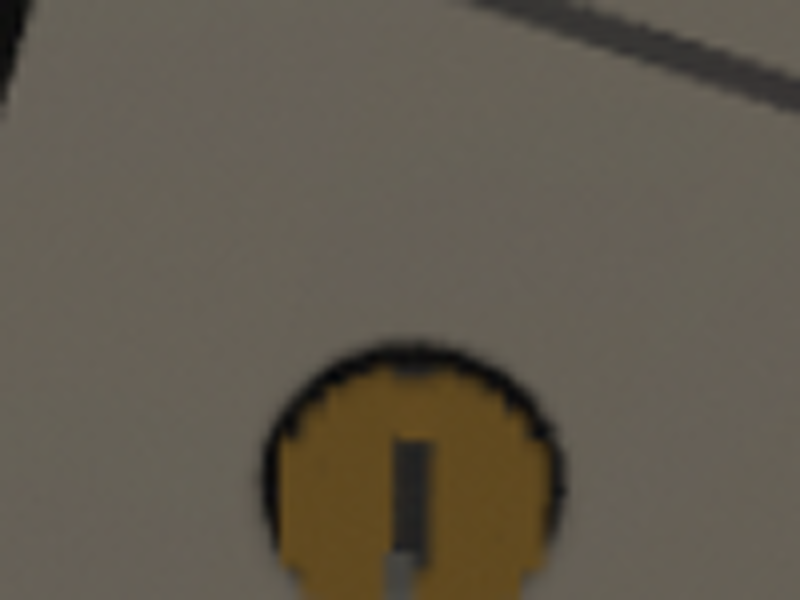

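The blade tip (light grey, crop (400,555)) is just above and slightly left of the slot (dark bar, x≈412, far end at y≈440), and parallel to it. Computing the offset.

Run:
```python
from h import *
np.set_printoptions(precision=4,suppress=True)
c=dict(np.load("w7.npz"));c={k:(v if v.ndim else float(v)) for k,v in c.items()}
psi=np.radians(277.25);X=np.array([np.cos(psi),np.sin(psi)]);Y=np.array([-X[1],X[0]])
tcp=np.array([.4645,-.1371])
for L in(.0860,.0875,.089):
    t=at_z(c,(309.9,170+553/8),.1798-L,True)[:2]; s=at_z(c,(311.5,170+438/8),.0705,True)[:2]
    print(L,"blade front rel tcp",(t-tcp)@X,(t-tcp)@Y,"slot end-rel blade front",(s-t)@X,(s-t)@Y)
# slot direction with sub-pixel rows
im=c["color"].astype(int);res=[]
for v in range(227,238):
    r=im[v,303:320].max(1);w=np.clip(70-r,0,None);res.append(((w*np.arange(303,320)).sum()/max(w.sum(),1),v))
print(np.round(res,2).tolist())
Q=np.array([at_z(c,p,.0705,True)[:2] for p in res]);d=np.polyfit((Q-tcp)@X,(Q-tcp)@Y,1);print("slot angle vs tool x deg",np.degrees(np.arctan(d[0])),d)
cy=[at_z(c,(260+a/8,170+b/8),.0705,True)[:2] for a,b in((265,485),(563,485),(411,345))];cy=np.array(cy)-tcp;print("head rim L,R,top: X",cy@X,"Y",cy@Y)
```

```text
0.086 blade front rel tcp 0.00615094907721742 -0.00012080020001659085 slot end-rel blade front 0.0036816328601349214 -0.0011383650289135225
0.0875 blade front rel tcp 0.005714267073276014 -0.00012219439663799822 slot end-rel blade front 0.0041183148640763275 -0.0011369708322921152
0.089 blade front rel tcp 0.005277585069334609 -0.00012358859325940557 slot end-rel blade front 0.004554996868017733 -0.0011355766356707078
[[310.97, 227.0], [310.92, 228.0], [310.94, 229.0], [310.94, 230.0], [310.98, 231.0], [310.88, 232.0], [310.85, 233.0], [310.87, 234.0], [310.89, 235.0], [310.88, 236.0], [310.85, 237.0]]
slot angle vs tool x deg -0.552665939986655 [-0.0096 -0.0008]
head rim L,R,top: X [0.0056 0.0056 0.0181] Y [ 0.0116 -0.0145 -0.0012]
```

Emit:
play_rows:
  targets:
    - {"grip":220,"linear":[-0.08,-0.28,0],"delta_rot":[0,0,0]}
    - {"grip":220,"linear":[-0.08,-0.28,-0.8],"delta_rot":[0,0,0]}
    - {"grip":220,"linear":[-0.08,-0.28,-1.4],"delta_rot":[0,0,0]}
    - {"grip":220,"linear":[-0.08,-0.28,-1.8],"delta_rot":[0,0,0]}
    - {"grip":220,"linear":[-0.08,-0.28,-1.8],"delta_rot":[0,0,0]}
    - {"grip":220,"linear":[-0.08,-0.28,-1.8],"delta_rot":[0,0,0]}
    - {"grip":220,"linear":[-0.08,-0.28,-1.8],"delta_rot":[0,0,0]}

```text
time: 10.8
ee_pos: [0.4634, -0.1404, 0.1615]
tcp_rot: [-180.0, -0.0, -82.8]
wrist_force: [-0.6, 0.7, -0.9]
opening: 0.0255
grasp_force: 59.0
```

Run:
```python
from h import *
np.set_printoptions(precision=4,suppress=True)
for i in range(3):
    c=bot.camera("wrist");o=bot.get_obs();print(o["time"],o["ee_pos"],o["tcp_rot"],o["wrist_force"])
im=c["color"].astype(int)
for v in range(216,252,2):print(v,im[v,300:322].max(1).tolist())
```

```text
10.85 [ 0.4635 -0.1404  0.1615] [-179.9766   -0.0111  -82.7565] [ 0.9196  0.6074 -1.2597]
10.9 [ 0.4635 -0.1404  0.1616] [-179.9774   -0.0108  -82.758 ] [-0.4906 -0.151  -0.8653]
10.95 [ 0.4635 -0.1404  0.1615] [-179.9785   -0.0096  -82.7559] [ 0.4131  1.4666 -2.0167]
216 [104, 104, 105, 104, 103, 104, 104, 104, 104, 104, 104, 105, 104, 103, 104, 103, 104, 104, 104, 104, 105, 105]
218 [105, 104, 103, 104, 104, 104, 104, 104, 104, 104, 104, 105, 105, 105, 105, 104, 103, 104, 103, 104, 105, 104]
220 [104, 104, 103, 105, 104, 104, 103, 105, 104, 104, 104, 104, 104, 104, 104, 103, 105, 104, 104, 104, 104, 104]
222 [104, 104, 103, 101, 97, 95, 92, 88, 89, 89, 88, 89, 92, 97, 101, 102, 102, 104, 105, 105, 105, 104]
224 [88, 71, 55, 28, 17, 17, 16, 16, 18, 18, 15, 18, 18, 16, 18, 21, 37, 71, 90, 99, 103, 103]
226 [15, 14, 14, 18, 37, 44, 44, 36, 30, 31, 29, 27, 32, 32, 27, 27, 16, 15, 21, 36, 57, 79]
228 [40, 64, 78, 74, 85, 91, 87, 79, 72, 72, 71, 71, 82, 88, 86, 78, 68, 67, 42, 23, 18, 21]
230 [88, 96, 99, 99, 99, 99, 98, 99, 99, 99, 99, 100, 99, 98, 98, 99, 99, 100, 91, 86, 77, 57]
232 [
[... 246 characters left out ...]
, 89, 99, 99, 99, 99, 98, 99, 99, 100, 99]
238 [99, 98, 99, 98, 99, 99, 84, 48, 38, 38, 38, 49, 84, 99, 99, 99, 99, 99, 99, 100, 99, 99]
240 [98, 98, 100, 99, 99, 99, 84, 54, 63, 70, 71, 70, 88, 99, 99, 99, 98, 99, 99, 98, 99, 99]
242 [99, 99, 99, 100, 98, 100, 85, 56, 63, 71, 69, 69, 87, 99, 99, 99, 98, 99, 98, 99, 98, 97]
244 [99, 99, 99, 99, 99, 99, 84, 57, 68, 77, 76, 74, 88, 99, 98, 99, 99, 98, 99, 99, 100, 99]
246 [98, 99, 99, 99, 98, 96, 84, 70, 74, 74, 74, 72, 75, 88, 98, 100, 99, 99, 99, 99, 98, 99]
248 [100, 99, 99, 99, 84, 73, 69, 70, 73, 72, 71, 70, 71, 70, 78, 91, 99, 99, 99, 98, 99, 98]
250 [98, 98, 99, 87, 73, 69, 68, 70, 70, 71, 72, 71, 71, 70, 70, 73, 92, 98, 99, 99, 99, 99]
```

Emit:
play_rows:
  targets:
    - {"grip":220,"linear":[0.035,0.055,0],"delta_rot":[0,0,0]}
    - {"grip":220,"linear":[0.035,0.055,-0.1],"delta_rot":[0,0,0]}
    - {"grip":220,"linear":[0.035,0.055,-0.2],"delta_rot":[0,0,0]}
    - {"grip":220,"linear":[0.035,0.055,-0.3],"delta_rot":[0,0,0]}
    - {"grip":220,"linear":[0.035,0.055,-0.35],"delta_rot":[0,0,0]}
    - {"grip":220,"linear":[0.035,0.055,-0.4],"delta_rot":[0,0,0]}
    - {"grip":220,"linear":[0.035,0.055,-0.4],"delta_rot":[0,0,0]}

```text
time: 11.65
ee_pos: [0.4637, -0.1398, 0.1572]
tcp_rot: [180.0, 0.0, -82.8]
wrist_force: [-0.1, -0.1, -0.3]
opening: 0.0255
grasp_force: 59.0
```

Emit:
play_rows:
  targets:
    - {"grip":220,"linear":[0,0,-0.05],"delta_rot":[0,0,0]}
    - {"grip":220,"linear":[0,0,-0.1],"delta_rot":[0,0,0]}
    - {"grip":220,"linear":[0,0,-0.1],"delta_rot":[0,0,0]}
    - {"grip":220,"linear":[0,0,-0.1],"delta_rot":[0,0,0]}

```text
time: 12.05
ee_pos: [0.4637, -0.1398, 0.1563]
tcp_rot: [180.0, 0.0, -82.8]
wrist_force: [1.1, 0.7, -1.0]
opening: 0.0251
grasp_force: 59.0
```

Emit:
play_rows:
  targets:
    - {"grip":220,"linear":[0,0,-0.05],"delta_rot":[0,0,0]}
    - {"grip":220,"linear":[0,0,-0.1],"delta_rot":[0,0,0]}
    - {"grip":220,"linear":[0,0,-0.1],"delta_rot":[0,0,0]}
    - {"grip":220,"linear":[0,0,-0.1],"delta_rot":[0,0,0]}

```text
time: 12.45
ee_pos: [0.4637, -0.1398, 0.1553]
tcp_rot: [180.0, 0.0, -82.8]
wrist_force: [-0.2, -0.5, -1.2]
opening: 0.0253
grasp_force: 59.0
```

Run:
```python
from h import *
np.set_printoptions(precision=4,suppress=True)
F=[]
for i in range(4):
    c=bot.camera("wrist");o=bot.get_obs();F.append(o["wrist_force"])
print(o["ee_pos"],np.mean(F,0))
im=c["color"].astype(int)
for v in range(230,252,2):print(v,im[v,300:322].max(1).tolist())
```

```text
[ 0.4638 -0.1398  0.1553] [ 0.02    0.2593 -0.7637]
230 [51, 75, 85, 87, 92, 93, 91, 88, 85, 85, 85, 85, 87, 90, 93, 90, 85, 86, 77, 53, 28, 23]
232 [88, 96, 100, 99, 100, 99, 100, 100, 101, 100, 100, 100, 99, 100, 100, 99, 100, 99, 95, 87, 82, 71]
234 [100, 100, 100, 100, 100, 100, 101, 102, 102, 102, 103, 102, 102, 100, 100, 100, 100, 101, 100, 100, 99, 96]
236 [99, 101, 100, 100, 99, 100, 100, 101, 102, 102, 102, 103, 101, 100, 99, 101, 99, 100, 100, 101, 100, 100]
238 [100, 100, 100, 101, 99, 100, 93, 77, 54, 55, 55, 53, 73, 91, 100, 100, 100, 100, 100, 100, 100, 100]
240 [100, 100, 100, 100, 101, 100, 93, 79, 64, 71, 71, 60, 73, 92, 100, 99, 100, 99, 100, 100, 100, 99]
242 [100, 99, 100, 99, 100, 100, 89, 71, 63, 70, 71, 59, 80, 96, 100, 100, 100, 100, 100, 101, 100, 100]
244 [100, 100, 100, 100, 100, 100, 89, 69, 69, 77, 77, 65, 81, 97, 99, 100, 101, 100, 99, 100, 100, 100]
246 [100, 100, 100, 100, 100, 97, 84, 72, 74, 76, 75, 72, 75, 88, 100, 100, 100, 100, 100, 99, 100, 100]
248 [99, 100, 100, 100, 85, 73, 70, 71, 73, 72, 72, 71, 71, 71, 78, 91, 100, 100, 100, 100, 100, 99]
250 [100, 100, 100, 88, 75, 69, 70, 71, 72, 72, 72, 72, 71, 70, 69, 73, 93, 99, 99, 100, 100, 99]
```

Blade now centred in the slot columns (307–312) with no contact force yet. Continuing down.

Emit:
play_rows:
  targets:
    - {"grip":220,"linear":[0,0,-0.05],"delta_rot":[0,0,0]}
    - {"grip":220,"linear":[0,0,-0.1],"delta_rot":[0,0,0]}
    - {"grip":220,"linear":[0,0,-0.1],"delta_rot":[0,0,0]}
    - {"grip":220,"linear":[0,0,-0.1],"delta_rot":[0,0,0]}

```text
time: 13.05
ee_pos: [0.4638, -0.1398, 0.1546]
tcp_rot: [-180.0, -0.0, -82.8]
wrist_force: [-1.0, 0.3, 2.8]
opening: 0.0259
grasp_force: 59.4
```

Emit:
play_rows:
  targets:
    - {"grip":220,"linear":[0,0,-0.04],"delta_rot":[0,0,0]}
    - {"grip":220,"linear":[0,0,-0.08],"delta_rot":[0,0,0]}
    - {"grip":220,"linear":[0,0,-0.08],"delta_rot":[0,0,0]}
    - {"grip":220,"linear":[0,0,-0.08],"delta_rot":[0,0,0]}

```text
time: 13.45
ee_pos: [0.4638, -0.1398, 0.154]
tcp_rot: [-180.0, -0.0, -82.8]
wrist_force: [-1.0, -0.5, 6.1]
opening: 0.0251
grasp_force: 59.8
```

Emit:
play_rows:
  targets:
    - {"grip":220,"linear":[0,0,0],"delta_rot":[0,0,-0.08]}
    - {"grip":220,"linear":[0,0,-0.005],"delta_rot":[0,0,-0.16]}
    - {"grip":220,"linear":[0,0,-0.02],"delta_rot":[0,0,-0.24]}
    - {"grip":220,"linear":[0,0,-0.03],"delta_rot":[0,0,-0.32]}
    - {"grip":220,"linear":[0,0,-0.045],"delta_rot":[0,0,-0.4]}
    - {"grip":220,"linear":[0,0,-0.045],"delta_rot":[0,0,-0.4]}

```text
time: 14.05
ee_pos: [0.4643, -0.14, 0.1537]
tcp_rot: [-179.9, -0.0, -105.8]
wrist_force: [1.7, -0.0, 6.1]
opening: 0.0256
grasp_force: 59.8
```

```bash
cat > st.py <<'E'
from h import *
np.set_printoptions(precision=4,suppress=True)
F=[]
for i in range(4):
    c=bot.camera("wrist");o=bot.get_obs();F.append(np.r_[o["wrist_force"],o["torque"]])
print(o["time"],o["ee_pos"],o["tcp_rot"],o["q"][5],o["opening"],np.mean(F,0))
E
python3 - <<'E'
from st import *
im=c["color"].astype(int)
for v in range(230,252,2):print(v,im[v,300:322].max(1).tolist())
E
```

```text
14.25 [ 0.4643 -0.14    0.1537] [-179.8892    0.0001 -105.6669] -91.10899823805073 0.025279636657515106 [ 0.4291 -0.7243  5.6406 -0.0568 -0.1703  0.0873]
230 [41, 49, 43, 44, 47, 58, 69, 79, 92, 93, 93, 90, 92, 89, 84, 86, 87, 60, 40, 34, 31, 21]
232 [91, 90, 85, 86, 89, 93, 96, 99, 99, 100, 100, 100, 100, 99, 99, 99, 100, 90, 84, 86, 78, 51]
234 [99, 100, 100, 101, 102, 102, 102, 102, 101, 100, 100, 99, 100, 100, 99, 100, 101, 100, 100, 99, 99, 86]
236 [100, 100, 99, 102, 102, 103, 103, 103, 103, 100, 100, 100, 100, 100, 99, 101, 100, 99, 100, 99, 99, 97]
238 [100, 100, 100, 101, 101, 100, 98, 94, 82, 83, 98, 100, 100, 100, 99, 100, 100, 99, 100, 99, 100, 99]
240 [99, 100, 100, 99, 91, 68, 42, 43, 63, 70, 92, 98, 100, 99, 99, 99, 100, 99, 100, 100, 99, 100]
242 [100, 99, 100, 99, 97, 78, 50, 46, 63, 71, 71, 81, 94, 99, 100, 99, 99, 99, 100, 100, 98, 99]
244 [100, 100, 99, 100, 100, 94, 74, 48, 68, 77, 78, 86, 96, 99, 100, 99, 100, 100, 99, 99, 99, 99]
246 [100, 100, 100, 100, 100, 97, 82, 67, 75, 72, 75, 74, 76, 88, 100, 100, 100, 100, 100, 100, 101, 99]
248 [100, 100, 101, 99, 86, 73, 70, 71, 72, 73, 72, 70, 70, 71, 77, 91, 100, 100, 100, 100, 100, 100]
250 [99, 99, 99, 89, 75, 70, 71, 70, 71, 72, 72, 71, 71, 71, 69, 74, 97, 99, 100, 100, 99, 99]
```

Run:
```python
from st import *
save(c,"w8",(270,205,350,265),10)
```

```text
14.45 [ 0.4643 -0.1399  0.1537] [-179.8916   -0.0007 -105.6665] -91.1064752188269 0.025234643773745832 [ 0.5135  0.1845  5.6963 -0.0615 -0.1825  0.0826]
```

View pics/w8.png

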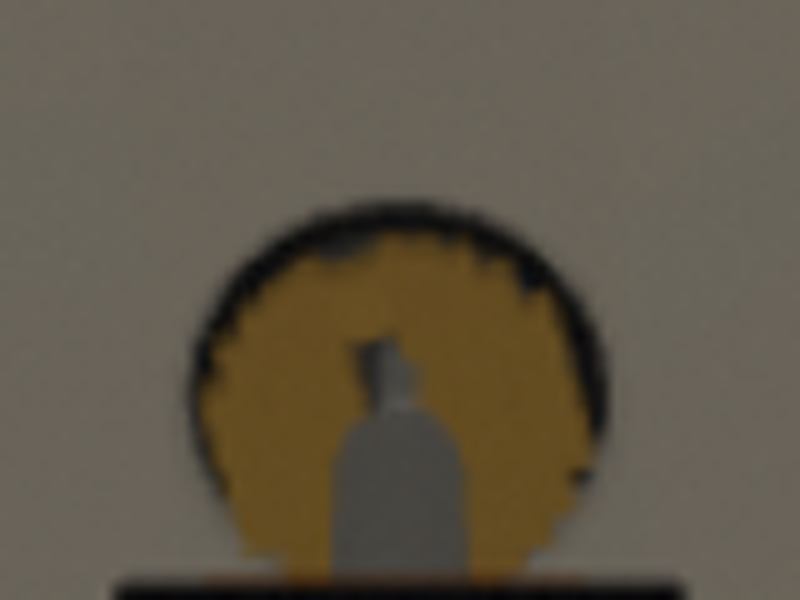

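The blade is inside the slot: its right side is hidden by the slot's edge at crop (410,370), and there is a small gap on the left. Pushing at about 6.5 N, I continue the helical turn.

Emit:
play_rows:
  targets:
    - {"grip":220,"linear":[0,0,-0.014],"delta_rot":[0,0,-0.08]}
    - {"grip":220,"linear":[0,0,-0.029],"delta_rot":[0,0,-0.16]}
    - {"grip":220,"linear":[0,0,-0.043],"delta_rot":[0,0,-0.24]}
    - {"grip":220,"linear":[0,0,-0.058],"delta_rot":[0,0,-0.32]}
    - {"grip":220,"linear":[0,0,-0.072],"delta_rot":[0,0,-0.4]}
    - {"grip":220,"linear":[0,0,-0.072],"delta_rot":[0,0,-0.4]}

```text
time: 15.05
ee_pos: [0.4648, -0.1402, 0.1532]
tcp_rot: [-179.8, 0.1, -128.7]
wrist_force: [2.6, -0.9, 5.7]
opening: 0.0254
grasp_force: 59.7
```

```bash
cat >> st.py <<'E'
im=c["color"].astype(int)
E
python3 - <<'E'
from st import *
for v in range(234,248,2):print(v,im[v,300:322].max(1).tolist())
E
```

```text
15.25 [ 0.4648 -0.1402  0.1532] [-179.833     0.0576 -128.5884] -68.19021540138556 0.025424402893468784 [ 2.8368 -0.8387  4.9814 -0.3295 -0.7377  0.0967]
234 [100, 99, 100, 100, 100, 101, 102, 102, 100, 99, 99, 99, 98, 100, 99, 99, 100, 98, 99, 99, 91, 76]
236 [99, 99, 100, 101, 102, 102, 102, 102, 101, 100, 98, 100, 99, 99, 99, 99, 99, 99, 100, 99, 100, 96]
238 [99, 100, 100, 100, 100, 99, 99, 93, 85, 99, 100, 100, 100, 99, 99, 99, 100, 99, 99, 99, 99, 100]
240 [99, 100, 100, 100, 75, 53, 42, 48, 70, 80, 97, 99, 100, 99, 100, 99, 98, 99, 99, 100, 100, 99]
242 [99, 99, 100, 99, 93, 70, 45, 47, 70, 70, 70, 87, 97, 99, 100, 100, 99, 99, 99, 99, 99, 100]
244 [100, 99, 100, 98, 99, 83, 57, 51, 77, 77, 77, 89, 97, 100, 99, 99, 99, 99, 100, 99, 99, 100]
246 [99, 99, 99, 99, 99, 90, 73, 67, 78, 75, 76, 75, 81, 92, 99, 100, 99, 99, 99, 100, 99, 99]
```

Emit:
play_rows:
  targets:
    - {"grip":220,"linear":[0.02,0,-0.02],"delta_rot":[0,0,-0.08]}
    - {"grip":220,"linear":[0.04,0,-0.035],"delta_rot":[0,0,-0.16]}
    - {"grip":220,"linear":[0.06,0,-0.05],"delta_rot":[0,0,-0.24]}
    - {"grip":220,"linear":[0.06,0,-0.064],"delta_rot":[0,0,-0.32]}
    - {"grip":220,"linear":[0.06,0,-0.08],"delta_rot":[0,0,-0.4]}
    - {"grip":220,"linear":[0.06,0,-0.08],"delta_rot":[0,0,-0.4]}

```text
time: 15.85
ee_pos: [0.4653, -0.1405, 0.1524]
tcp_rot: [-179.8, 0.1, -151.7]
wrist_force: [1.7, -2.2, 6.7]
opening: 0.0253
grasp_force: 59.7
```

Run:
```python
from st import *
for v in range(236,246,2):print(v,im[v,300:322].max(1).tolist())
```

```text
16.05 [ 0.4653 -0.1405  0.1524] [-179.8331    0.0885 -151.5204] -45.25096220353383 0.02506078046952516 [ 2.0876 -2.9627  5.669  -0.8269 -0.6377  0.102 ]
236 [100, 100, 101, 103, 104, 104, 104, 103, 102, 100, 101, 100, 101, 101, 101, 100, 100, 101, 101, 100, 100, 98]
238 [101, 101, 101, 102, 102, 100, 99, 95, 85, 99, 100, 101, 101, 101, 101, 101, 100, 101, 101, 101, 101, 101]
240 [100, 101, 100, 100, 77, 55, 44, 48, 72, 80, 98, 100, 101, 101, 101, 100, 102, 100, 100, 100, 101, 100]
242 [100, 101, 101, 100, 94, 69, 40, 48, 71, 72, 72, 88, 98, 101, 101, 100, 101, 101, 100, 100, 101, 101]
244 [101, 100, 101, 101, 100, 82, 53, 52, 78, 78, 78, 90, 98, 101, 101, 100, 101, 99, 101, 100, 101, 101]
```

Emit:
play_rows:
  targets:
    - {"grip":220,"linear":[0.02,-0.02,-0.014],"delta_rot":[0,0,-0.08]}
    - {"grip":220,"linear":[0.03,-0.04,-0.029],"delta_rot":[0,0,-0.16]}
    - {"grip":220,"linear":[0.03,-0.06,-0.043],"delta_rot":[0,0,-0.24]}
    - {"grip":220,"linear":[0.03,-0.07,-0.058],"delta_rot":[0,0,-0.32]}
    - {"grip":220,"linear":[0.03,-0.07,-0.072],"delta_rot":[0,0,-0.4]}
    - {"grip":220,"linear":[0.03,-0.07,-0.072],"delta_rot":[0,0,-0.4]}

```text
time: 16.65
ee_pos: [0.4656, -0.1412, 0.1517]
tcp_rot: [-179.9, 0.1, -174.6]
wrist_force: [2.2, -2.7, 4.8]
opening: 0.0257
grasp_force: 59.8
```

Run:
```python
from st import *
for v in range(238,246,2):print(v,im[v,300:322].max(1).tolist())
```

```text
16.85 [ 0.4656 -0.1412  0.1516] [-179.8834    0.137  -174.4355] -22.402854488895905 0.025553605560302388 [ 1.9486 -2.4921  5.5826 -0.8089 -0.5272  0.0899]
238 [98, 99, 99, 100, 100, 99, 98, 98, 97, 97, 99, 99, 99, 99, 99, 99, 98, 98, 99, 98, 98, 98]
240 [98, 98, 98, 99, 79, 55, 42, 48, 70, 82, 96, 99, 99, 99, 98, 98, 99, 99, 99, 98, 98, 99]
242 [98, 99, 98, 99, 91, 66, 39, 47, 69, 70, 70, 86, 95, 99, 99, 98, 98, 100, 99, 99, 98, 99]
244 [99, 98, 97, 98, 99, 81, 53, 50, 74, 74, 74, 87, 96, 99, 98, 99, 98, 99, 99, 98, 98, 98]
```

Emit:
play_rows:
  targets:
    - {"grip":220,"linear":[0.02,-0.02,-0.014],"delta_rot":[0,0,-0.08]}
    - {"grip":220,"linear":[0.03,-0.04,-0.029],"delta_rot":[0,0,-0.16]}
    - {"grip":220,"linear":[0.03,-0.05,-0.043],"delta_rot":[0,0,-0.24]}
    - {"grip":220,"linear":[0.03,-0.05,-0.055],"delta_rot":[0,0,-0.3]}
    - {"grip":220,"linear":[0.03,-0.05,-0.055],"delta_rot":[0,0,-0.3]}

```text
time: 17.35
ee_pos: [0.4657, -0.1417, 0.1511]
tcp_rot: [-179.9, 0.1, 168.3]
wrist_force: [2.3, -3.4, 4.8]
opening: 0.0256
grasp_force: 59.8
```

Run:
```python
from st import *
for v in range(238,246,2):print(v,im[v,300:322].max(1).tolist())
```

```text
17.55 [ 0.4657 -0.1418  0.151 ] [-179.9145    0.1445  168.3694] -5.257945728049441 0.02571233013987775 [ 1.0534 -2.7709  5.7563 -0.8812 -0.3149  0.0667]
238 [102, 102, 101, 104, 104, 103, 102, 101, 101, 100, 102, 102, 101, 103, 102, 102, 102, 101, 102, 102, 102, 101]
240 [102, 101, 101, 102, 82, 59, 47, 54, 71, 80, 99, 102, 102, 101, 102, 101, 102, 101, 102, 102, 102, 102]
242 [102, 102, 102, 101, 94, 70, 41, 49, 73, 72, 72, 88, 98, 103, 102, 102, 102, 102, 102, 102, 101, 102]
244 [102, 102, 101, 102, 102, 84, 54, 51, 76, 76, 77, 91, 99, 102, 102, 103, 102, 102, 102, 102, 102, 101]
```

Emit:
play_rows:
  targets:
    - {"grip":220,"linear":[0,0,-0.014],"delta_rot":[0,0,-0.08]}
    - {"grip":220,"linear":[0,0,-0.029],"delta_rot":[0,0,-0.16]}
    - {"grip":220,"linear":[0,0,-0.043],"delta_rot":[0,0,-0.24]}
    - {"grip":220,"linear":[0,0,-0.055],"delta_rot":[0,0,-0.3]}
    - {"grip":220,"linear":[0,0,-0.055],"delta_rot":[0,0,-0.3]}

```text
time: 18.05
ee_pos: [0.4656, -0.1421, 0.1505]
tcp_rot: [-179.9, 0.2, 151.0]
wrist_force: [0.2, -4.1, 6.1]
opening: 0.0254
grasp_force: 59.8
```

Run:
```python
from st import *
for v in range(238,246,2):print(v,im[v,300:322].max(1).tolist())
```

```text
18.25 [ 0.4656 -0.142   0.1505] [-179.9194    0.1719  151.1698] 11.93118949961516 0.02559791142807323 [ 0.3887 -4.7259  6.0747 -1.337  -0.1537  0.1116]
238 [104, 104, 104, 106, 106, 105, 104, 103, 104, 103, 104, 105, 103, 103, 104, 104, 104, 104, 104, 104, 104, 105]
240 [104, 104, 104, 101, 84, 60, 48, 56, 75, 87, 103, 103, 105, 104, 104, 104, 104, 104, 103, 103, 104, 103]
242 [104, 105, 104, 103, 91, 63, 39, 50, 74, 74, 77, 91, 101, 104, 104, 104, 103, 104, 105, 104, 103, 104]
244 [104, 104, 105, 104, 99, 79, 53, 52, 77, 78, 78, 93, 102, 105, 105, 104, 104, 104, 104, 104, 104, 104]
```

Emit:
play_rows:
  targets:
    - {"grip":220,"linear":[0,-0.02,-0.008],"delta_rot":[0,0,-0.06]}
    - {"grip":220,"linear":[0,-0.04,-0.016],"delta_rot":[0,0,-0.12]}
    - {"grip":220,"linear":[0,-0.04,-0.024],"delta_rot":[0,0,-0.18]}
    - {"grip":220,"linear":[0,-0.04,-0.024],"delta_rot":[0,0,-0.18]}

```text
time: 18.65
ee_pos: [0.4653, -0.1423, 0.1503]
tcp_rot: [-179.9, 0.1, 140.7]
wrist_force: [-1.8, -4.2, 6.9]
opening: 0.0255
grasp_force: 59.9
```

Run:
```python
from st import *
for v in range(238,246,2):print(v,im[v,300:322].max(1).tolist())
```

```text
18.85 [ 0.4652 -0.1423  0.1503] [-179.936     0.1391  140.8607] 22.195046115964868 0.025524409041097297 [-1.153  -3.6791  7.1257 -1.129   0.3965  0.1307]
238 [107, 109, 110, 109, 110, 109, 109, 107, 107, 106, 107, 107, 107, 107, 107, 107, 107, 107, 107, 107, 107, 107]
240 [108, 107, 108, 108, 91, 72, 57, 66, 96, 107, 108, 107, 107, 107, 107, 107, 107, 107, 107, 107, 107, 106]
242 [107, 106, 107, 86, 63, 47, 39, 51, 76, 76, 77, 93, 104, 108, 107, 107, 107, 107, 107, 107, 107, 107]
244 [107, 106, 106, 107, 94, 69, 44, 54, 80, 80, 80, 96, 105, 107, 108, 107, 107, 106, 107, 107, 107, 107]
```

Emit:
play_rows:
  targets:
    - {"grip":220,"linear":[0,0,0.01],"delta_rot":[0,0,-0.04]}
    - {"grip":220,"linear":[0,0,0.01],"delta_rot":[0,0,-0.08]}
    - {"grip":220,"linear":[0,0,0.01],"delta_rot":[0,0,-0.12]}
    - {"grip":220,"linear":[0,0,0.01],"delta_rot":[0,0,-0.12]}

```text
time: 19.25
ee_pos: [0.465, -0.1424, 0.1503]
tcp_rot: [-179.9, 0.1, 133.9]
wrist_force: [-2.3, -3.7, 6.9]
opening: 0.0254
grasp_force: 59.9
```

Run:
```python
from st import *
for v in range(238,246,2):print(v,im[v,300:322].max(1).tolist())
P,u,v=fcloud(c,(280,215,345,246))
s=(c["color"][v,u,0]>c["color"][v,u,2]+40.)&(np.hypot(P[:,0]-.4645,P[:,1]-.140)<.011)&(P[:,2]<.075);print("head z",np.median(P[s,2]),s.sum())
P,u,v=fcloud(c,(270,190,350,245));s=(np.hypot(P[:,0]-.4645,P[:,1]-.140)>.017)&(np.hypot(P[:,0]-.4645,P[:,1]-.140)<.026)&(P[:,2]<.08);print("cover z",np.median(P[s,2]),s.sum())
```

```text
19.45 [ 0.4651 -0.1424  0.1503] [-179.9287    0.1392  133.9892] 29.064186074143315 0.025565561295045208 [-2.1473 -4.329   7.0703 -1.2611  0.5905  0.2075]
238 [110, 110, 112, 111, 111, 109, 108, 108, 108, 108, 108, 108, 108, 108, 108, 108, 109, 107, 108, 108, 108, 108]
240 [109, 112, 110, 110, 93, 79, 77, 91, 107, 108, 108, 108, 108, 108, 108, 109, 108, 108, 109, 108, 108, 108]
242 [108, 108, 105, 77, 51, 40, 41, 52, 77, 76, 77, 95, 104, 109, 108, 108, 108, 108, 108, 108, 109, 108]
244 [107, 108, 108, 93, 70, 49, 40, 54, 81, 81, 81, 96, 106, 109, 109, 109, 108, 109, 108, 107, 108, 108]
head z nan 0
cover z nan 0
  return _methods._mean(a, axis=axis, dtype=dtype,
  ret = ret.dtype.type(ret / rcount)
```

Torque has doubled at an unchanged push: the stop. One more small turn to confirm, then unwind and lift.

Emit:
play_rows:
  targets:
    - {"grip":220,"linear":[0,0,0.01],"delta_rot":[0,0,-0.05]}
    - {"grip":220,"linear":[0,0,0.01],"delta_rot":[0,0,-0.1]}
    - {"grip":220,"linear":[0,0,0.01],"delta_rot":[0,0,-0.1]}

```text
time: 19.75
ee_pos: [0.4649, -0.1425, 0.1503]
tcp_rot: [-179.9, 0.1, 128.2]
wrist_force: [-2.4, -5.6, 7.7]
opening: 0.0252
grasp_force: 59.9
```

Run:
```python
from st import *
for v in range(240,246,2):print(v,im[v,300:322].max(1).tolist())
```

```text
19.95 [ 0.465  -0.1425  0.1504] [-179.9266    0.1437  128.2594] 34.790710254651614 0.025097717784418817 [-3.173  -4.718   6.5281 -1.4012  0.6885  0.2663]
240 [112, 112, 111, 111, 93, 84, 95, 108, 108, 108, 109, 109, 109, 108, 109, 109, 109, 108, 108, 109, 109, 109]
242 [110, 109, 99, 69, 47, 40, 54, 72, 81, 81, 81, 96, 105, 108, 109, 109, 108, 108, 108, 107, 107, 109]
244 [108, 108, 93, 75, 56, 43, 43, 61, 81, 81, 82, 97, 105, 109, 108, 109, 108, 109, 108, 108, 108, 108]
```

Emit:
play_rows:
  targets:
    - {"grip":220,"linear":[0,0,0],"delta_rot":[0,0,0.1]}
    - {"grip":220,"linear":[0,0,0.02],"delta_rot":[0,0,0.2]}
    - {"grip":220,"linear":[0,0,0.04],"delta_rot":[0,0,0.3]}
    - {"grip":220,"linear":[0,0,0.06],"delta_rot":[0,0,0.32]}
    - {"grip":220,"linear":[0,0,0.2],"delta_rot":[0,0,0.32]}
    - {"grip":220,"linear":[0,0,0.5],"delta_rot":[0,0,0.32]}
    - {"grip":220,"linear":[0,0,1],"delta_rot":[0,0,0.32]}
    - {"grip":220,"linear":[0,0,2.5],"delta_rot":[0,0,0.32]}
    - {"grip":220,"linear":[0,0,5],"delta_rot":[0,0,0.32]}
    - {"grip":220,"linear":[0,0,6],"delta_rot":[0,0,0.32]}

```text
time: 20.95
ee_pos: [0.4655, -0.1412, 0.2125]
tcp_rot: [179.9, 0.1, 146.6]
wrist_force: [0.4, 0.5, -0.1]
opening: 0.0251
grasp_force: 61.5
```

Run:
```python
from st import *
np.savez("w9.npz",**{k:c[k] for k in("color","range_z","fov_y","cx","cy","world_to_cam")})
P,u,v=fcloud(c,(200,130,420,260));R=np.hypot(P[:,0]-.4643,P[:,1]+.140);h=P[:,2]<.08
s=h&(R<.009);print("head z",np.median(P[s,2]),s.sum());s=h&(R>.018)&(R<.03);print("cover z",np.median(P[s,2]),s.sum())
print([ (q["conf"],q["pixel"]) for q in bot.pinpoint(c,"screw_top")[:1]])
for r in range(180,256,4): print(r,im[r,296:326:1].max(1).tolist())
```

```text
21.15 [ 0.465  -0.1413  0.2093] [179.9875  -0.0161 146.5939] 16.49813657329418 0.025638876845079598 [-0.0257 -0.1224 -0.6627  0.0053  0.0171 -0.0215]
head z 0.06707517757099934 396
cover z 0.06585067012837739 2532
[(0.77, [305.5, 225.8])]
180 [104, 103, 103, 103, 104, 104, 103, 104, 104, 103, 103, 104, 104, 103, 103, 103, 103, 104, 104, 104, 103, 104, 104, 105, 104, 103, 104, 104, 104, 104]
184 [104, 104, 104, 104, 103, 104, 104, 104, 104, 104, 104, 104, 104, 105, 104, 104, 103, 104, 103, 104, 104, 103, 103, 104, 103, 104, 103, 104, 103, 104]
188 [104, 104, 103, 103, 103, 104, 103, 104, 103, 104, 104, 104, 102, 104, 104, 103, 104, 103, 104, 104, 104, 104, 104, 104, 103, 103, 104, 104, 104, 104]
192 [104, 104, 103, 104, 104, 104, 103, 103, 104, 103, 105, 104, 104, 104, 104, 104, 104, 104, 104, 103, 104, 103, 104, 104, 104, 105, 103, 104, 103, 104]
196 [104, 104, 104, 104, 104, 104, 103, 104, 104, 104, 104, 104, 104, 103, 103, 104, 104, 103, 103, 103, 104, 104, 105, 104, 104, 104, 104, 104, 103, 104]
200 [104, 104, 105, 103, 103, 104, 104, 104, 103, 105, 104, 103, 104, 103, 103, 103, 1
[... 1134 characters left out ...]
6]
236 [93, 98, 95, 94, 99, 98, 99, 99, 99, 98, 99, 98, 98, 99, 100, 100, 102, 100, 99, 98, 99, 98, 98, 79, 69, 81, 92, 99, 102, 104]
240 [102, 100, 96, 93, 91, 92, 75, 95, 98, 90, 89, 92, 77, 71, 69, 59, 58, 55, 62, 82, 88, 91, 96, 100, 102, 103, 104, 104, 105, 104]
244 [103, 104, 103, 104, 104, 104, 103, 103, 102, 102, 102, 97, 83, 76, 76, 86, 98, 103, 102, 103, 104, 104, 103, 105, 103, 103, 103, 103, 102, 103]
248 [103, 103, 102, 103, 103, 103, 103, 102, 86, 73, 69, 71, 71, 71, 70, 72, 71, 70, 77, 93, 102, 103, 102, 103, 103, 102, 103, 104, 102, 103]
252 [102, 103, 102, 103, 103, 103, 103, 80, 71, 69, 70, 70, 70, 71, 70, 71, 70, 70, 68, 70, 85, 101, 103, 103, 103, 103, 103, 103, 103, 102]
```

The head now stands 1.2 mm above the cover: fully home. Moving back to the hole at (0.4813, 0.1260), turning to yaw 81°.

Emit:
play_rows:
  targets:
    - {"grip":220,"linear":[0,1,2],"delta_rot":[0,0,-0.12]}
    - {"grip":220,"linear":[0,4,3],"delta_rot":[0,0,-0.24]}
    - {"grip":220,"linear":[0.4,8,3],"delta_rot":[0,0,-0.36]}
    - {"grip":220,"linear":[0.8,12,3],"delta_rot":[0,0,-0.48]}
    - {"grip":220,"linear":[1.2,16,3],"delta_rot":[0,0,-0.6]}
    - {"grip":220,"linear":[1.6,20,3],"delta_rot":[0,0,-0.72]}
    - {"grip":220,"linear":[1.6,24,3],"delta_rot":[0,0,-0.84]}
    - {"grip":220,"linear":[1.6,26,3],"delta_rot":[0,0,-0.96]}
    - {"grip":220,"linear":[1.6,26.7,2],"delta_rot":[0,0,-1.08]}
    - {"grip":220,"linear":[1.6,26.7,0],"delta_rot":[0,0,-1.14]}

```text
time: 22.2
ee_pos: [0.481, 0.127, 0.2093]
tcp_rot: [180.0, -0.0, 81.1]
wrist_force: [-0.1, -0.6, -1.0]
opening: 0.0254
grasp_force: 61.5
```

Emit:
play_rows:
  targets:
    - {"grip":220,"linear":[0,0,-1],"delta_rot":[0,0,0]}
    - {"grip":220,"linear":[0,0,-2.2],"delta_rot":[0,0,0]}
    - {"grip":220,"linear":[0,0,-3.2],"delta_rot":[0,0,0]}
    - {"grip":220,"linear":[0,0,-3.8],"delta_rot":[0,0,0]}
    - {"grip":220,"linear":[0,0,-3.8],"delta_rot":[0,0,0]}

```text
time: 22.7
ee_pos: [0.4806, 0.1253, 0.1709]
tcp_rot: [-179.9, 0.0, 81.3]
wrist_force: [0.0, -0.9, -2.2]
opening: 0.0251
grasp_force: 61.4
```

Run:
```python
from st import *
for q in bot.pinpoint(c,"hole_a")[:2]: print(q["conf"],q["pixel"],at_z(c,q["pixel"],.07,True))
P,u,v=fcloud(c,(100,80,560,400));b=c["color"][v,u].astype(int)
s=(P[:,2]>.066)&(P[:,2]<.074)&(b[:,0]>b[:,2]+10)&(np.hypot(P[:,0]-.487,P[:,1]-.1656)<.1)
r=cv2.minAreaRect(P[s,:2].astype(np.float32)*1000);print("stand",s.sum(),r)
cv2.imwrite("pics/w10.png",c["color"][...,::-1])
```

```text
22.9 [0.4812 0.1256 0.1723] [179.9464  -0.0228  81.2916] 113.33605931808361 0.025037233878611172 [-0.0076  0.0859 -0.4688  0.0234  0.0048 -0.0166]
0.87 [309.8, 245.6] [0.4809 0.1247 0.07  ]
stand 13456 ((486.82952880859375, 163.53289794921875), (146.17681884765625, 60.74151611328125), 81.44052124023438)
```

Emit:
play_rows:
  targets:
    - {"grip":220,"linear":[0,0.03,-1],"delta_rot":[0,0,0]}
    - {"grip":220,"linear":[0,0.03,-2],"delta_rot":[0,0,0]}
    - {"grip":220,"linear":[0,0.03,-3],"delta_rot":[0,0,0]}
    - {"grip":220,"linear":[0,0.03,-3],"delta_rot":[0,0,0]}

```text
time: 23.35
ee_pos: [0.4801, 0.1256, 0.1395]
tcp_rot: [-179.9, 0.1, 81.3]
wrist_force: [-0.3, -0.7, -1.5]
opening: 0.0254
grasp_force: 61.5
```

Emit:
play_rows:
  targets:
    - {"grip":220,"linear":[0,0,-1.5],"delta_rot":[0,0,0]}
    - {"grip":220,"linear":[0,0,-3],"delta_rot":[0,0,0]}
    - {"grip":220,"linear":[0,0,-4],"delta_rot":[0,0,0]}
    - {"grip":220,"linear":[0,0,-4.4],"delta_rot":[0,0,0]}
    - {"grip":220,"linear":[0,0,-4.4],"delta_rot":[0,0,0]}
    - {"grip":220,"linear":[0,0,-4.4],"delta_rot":[0,0,0]}

```text
time: 23.95
ee_pos: [0.4809, 0.1259, 0.0977]
tcp_rot: [180.0, 0.0, 81.3]
wrist_force: [-0.9, -1.5, -2.0]
opening: 0.0252
grasp_force: 61.4
```

Emit:
play_rows:
  targets:
    - {"grip":220,"linear":[0,0,-0.1],"delta_rot":[0,0,0]}
    - {"grip":220,"linear":[0,0,-0.2],"delta_rot":[0,0,0]}
    - {"grip":220,"linear":[0,0,-0.2],"delta_rot":[0,0,0]}
    - {"grip":220,"linear":[0,0,-0.2],"delta_rot":[0,0,0]}

```text
time: 24.35
ee_pos: [0.4811, 0.1259, 0.096]
tcp_rot: [180.0, -0.0, 81.3]
wrist_force: [-0.6, -1.0, 2.9]
opening: 0.0252
grasp_force: 61.8
```

Emit:
play_rows:
  targets:
    - {"grip":220,"linear":[0,0,-0.05],"delta_rot":[0,0,0]}
    - {"grip":220,"linear":[0,0,-0.1],"delta_rot":[0,0,0]}
    - {"grip":220,"linear":[0,0,-0.1],"delta_rot":[0,0,0]}

```text
time: 24.65
ee_pos: [0.4812, 0.1259, 0.096]
tcp_rot: [179.9, -0.0, 81.3]
wrist_force: [-4.3, -2.9, 11.6]
opening: 0.0253
grasp_force: 63.2
```

Handle is resting on the stand. Open, wait, then rise.

Emit:
play_rows:
  targets:
    - {"grip":220,"linear":[0,0,0.08],"delta_rot":[0,0,0]}
    - {"grip":90,"linear":[0,0,0.08],"delta_rot":[0,0,0]}
    - {"grip":90,"linear":[0,0,0.08],"delta_rot":[0,0,0]}
    - {"grip":90,"linear":[0,0,0.08],"delta_rot":[0,0,0]}
    - {"grip":90,"linear":[0,0,0.08],"delta_rot":[0,0,0]}
    - {"grip":90,"linear":[0,0,0.08],"delta_rot":[0,0,0]}
    - {"grip":90,"linear":[0,0,0.08],"delta_rot":[0,0,0]}

```text
time: 25.35
ee_pos: [0.4809, 0.1259, 0.0954]
tcp_rot: [-180.0, 0.0, 81.3]
wrist_force: [-0.9, -0.1, 0.1]
opening: 0.0553
grasp_force: 0.0
```

Emit:
play_rows:
  targets:
    - {"grip":90,"linear":[0,0,2],"delta_rot":[0,0,0]}
    - {"grip":90,"linear":[0,0,5],"delta_rot":[0,0,0]}
    - {"grip":90,"linear":[0,0,9],"delta_rot":[0,0,0]}
    - {"grip":90,"linear":[0,0,13],"delta_rot":[0,0,0]}
    - {"grip":90,"linear":[0,0,16],"delta_rot":[0,0,0]}
    - {"grip":90,"linear":[0,0,18],"delta_rot":[0,0,0]}
    - {"grip":90,"linear":[0,0,18],"delta_rot":[0,0,0]}
    - {"grip":90,"linear":[0,0,18],"delta_rot":[0,0,0]}

```text
time: 26.15
ee_pos: [0.4811, 0.126, 0.2752]
tcp_rot: [180.0, -0.0, 81.3]
wrist_force: [0.5, 0.3, -0.6]
opening: 0.0552
grasp_force: 0.0
```

Run:
```python
from st import *
P,u,v=fcloud(c,(100,60,560,420))
for n,x,y in(("driver",.4813,.126),("blue",.4935,.205)):
    s=(P[:,2]>.138)&(P[:,2]<.155)&(np.hypot(P[:,0]-x,P[:,1]-y)<.025)
    if s.sum():print(n,s.sum(),np.median(P[s,2]),np.ptp(P[s,2]),cv2.minAreaRect(P[s,:2].astype(np.float32)*1000))
s=bot.camera("scene")
for k in("driver","cross_driver"):
  for q in bot.trace(s,k)[:1]:print(k,q["conf"],q["box"])
```

```text
26.35 [0.4806 0.1258 0.2743] [-179.9065    0.0389   81.2893] 113.37846804824525 0.055179956732834365 [-0.0983  0.0526 -0.0912 -0.0045  0.023  -0.0125]
driver 1203 0.14567468747670498 0.010465818078187306 ((481.648681640625, 129.0677490234375), (26.918800354003906, 26.430757522583008), 80.66875457763672)
blue 1277 0.14567086154482234 0.010013387069127133 ((493.17010498046875, 205.3530731201172), (26.676298141479492, 26.979881286621094), 89.17314910888672)
driver 0.67 [399.9, 219.1, 419.8, 259.4]
cross_driver 0.9 [434.6, 225.2, 457.3, 263.2]
```

```bash
python3 -c "
from workcell import bot
print(bot.job_done())"
```

```text
the job is handed in; nothing more can be done
None
```

The screw is turned home against its stop and the orange driver is back upright in its hole, released; I handed the job in at about 26 s of the 72 s allowed, and the peak push I read on the screw was about 8.5 N.

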